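# Make up the filter kit and the balance kit

## Robot

A 6-joint arm with a two-finger parallel gripper is mounted at the origin on a cart in front of the work surface, level with it; the furniture and walls round the work are solid. World frame = base frame: x ahead of the robot, y to its left, z up, the work surface at z = 0. Lengths are in mm, angles in rad, forces in N, time in s.
With the tool pointing down it reaches from about 325 to 850 mm from the base axis. Payload 4.4 kg.
Tool frame: the origin (TCP) lies midway between the tips of the shut fingers; the grasp point (between the pads) lies 19 mm behind it; z points along the fingers, y is the line along which they close (so a half turn about z gives the same grasp; the last joint's range is limited). The gripper opens to 94 mm and grips with 3 to 60 N. Pads are 16 mm wide; open, the fingers measure 119 mm over their backs; the gripper's body (75 mm by 177 mm) begins 78 mm behind the grasp point.
Start: joints at [1.067, 0.207, 1.542, -0, 1.393, -0.15], TCP at [199.227, 539.385, 205.447] pointing down, gripper open.
Joint ranges: [-2.73, 2.73], [-0.86, 2.22], [0.23, 2.46], [-1.11, 4.25], [0.08, 2.63], [-2.82, 2.82]. Speed limits (rad/s): [2.79, 2.79, 3.14, 3.14, 3.14, 3.14].

## Interface

Orientations are given as a unit quaternion [x, y, z, w].
In Python, from rig import robot, optics, job gives the robot as it stands.
- The arm moves only by the tool send_rows, never from a script. Its arguments are lists of equal length, an entry for each row: "linear": the shift along the world's x, y, z in a scale on which 1.0 is 1 m, a list of three; "twist": the turn, a rotation vector about the world's x, y, z in parts of the range, where 1.0 means pi rad, a list of three; "jaw": the opening, from -1 (shut) to 1 (fully open). A call has 1 to 12 rows; each row is the pose to reach, as a shift and turn from the pose commanded when the call began; what a row does not reach only later rows make up. A row lasts 1/8 s, in which the tool goes at most 62.5 mm and 10.7 degrees, less where a joint would pass 70% of its speed; a pose out of reach is approached as far as the arm can. No shift or turn number may pass 1 either way. A call with a gripper value outside its range is refused whole. The fingers move at their own pace and stop on an object; "force" is the grip in N (left out, the last holds). Time passes only in rows, so rows that repeat a pose let the fingers close. It gives the time, the measured TCP pose, the force, the opening and the grip force at its end, in the units of the state.
- robot.observe(): the state, without advancing time (a new reading comes with each control period).
- optics.read_camera(name): name is "side" or "top" or "wrist"; returns (picture, depth): 384x512x3 uint8, red, green, blue; 384x512 float32, mm along the optical axis (not along the pixel's ray), 0 where there is no reading.
- optics.camera_info(name): a dict with "fx", "fy", "cx", "cy" (pixels), "eye" and "orientation" of the camera in the world. Camera axes: x right, y down, z forward; pixel columns grow to the right and rows downward; lengths in mm; the calibration is good to about 2 mm. A picture is of the moment at which its call begins: read the wrist's pose just before it. camera_info takes no time and is no camera call; for the wrist camera it gives the pose at the moment of the call.
- job.finish_job(): hands the job in; it is judged then, once.
The state is a dict: "clock": time; "q": joint angles; "qvel": joint speeds; "joint_torque": joint torques, N m; "tcp_pos": TCP position; "orientation": TCP orientation; "force": force on the tool from outside, world axes, zero at the start; "moment": the same for the moment, N m; "opening": finger opening in mm; "grip_force": force on a finger pad.
Only numpy, scipy, OpenCV 4.12 (cv2) and the standard library are available. Lean on these libraries where they do the work, as an engineer would, in place of code of your own. Each camera call takes 0.05 s, during which the arm holds its last target. There are 200 camera calls.

## Task

Make up the two kits from the row of stock standing in front of the trays, nearest to you. Blue tray: put the white ring flat on the bottom of the grey ring cup and then the copper ring flat on top of it, and stand the orange-capped dropper bottle in the white circle; yellow tray: stand the white screw jar in the larger circle and the brass weight in the smaller one. Keep bottle, jar and weight upright all the time, and do not push the timer or the small beaker out of place.

Things in the scene. Friction and masses are not known exactly. Their poses are not given: they have to be found in the camera images.
- blue_tray: Blue tray, fixed, 120 mm (x) by 190 mm (y), floor 3 mm thick, lip 10 mm high, 4 mm thick. Origin: centre of its underside, z up. The ring cup stands on it at x 0, y +45 mm; a white circle outline (inner radius 25 mm, for the dropper bottle) is at x 0, y -50 mm. May stand left or right of the yellow tray, turned up to 0.2 rad.
- yellow_tray: Yellow plastic tray, fixed, same size as the blue one (120 x 190 mm, floor 3 mm, lip 10 mm). Origin: centre of its underside, z up. Two white circle outlines on its floor: the larger (inner radius 35 mm, for the jar) centred at x 0, y +45 mm, the smaller (inner radius 25 mm, for the brass weight) at x 0, y -50 mm.
- ring_cup: Grey cup for the rings, fixed on the blue tray, axes parallel to it. Origin: centre of its underside, z up. Bore 55 mm; rings lie on a seat (disc, radius 23 mm) 12 mm above the origin. Wall 33 mm high, with a flared lead-in up to 39 mm high, outer radius 37 mm; two gaps 36 mm wide in the wall, at +x and -x, let the fingers holding a ring pass (only the 4 mm base, radius 36 mm, below).
- white_ring: White plastic ring lying flat, outer diameter 50 mm, hole 32 mm, 14 mm high. Origin at the centre of its underside, z up. Goes into the ring cup first.
- copper_ring: Copper ring lying flat, outer diameter 50 mm, hole 28 mm, 20 mm high. Origin at the centre of its underside, z up. Goes into the ring cup on top of the white ring, its underside ends 26 mm above the cup's origin.
- dropper: Dropper bottle standing upright, clear body 28 mm in diameter up to 62 mm, orange cap 22 mm in diameter, 80 mm high in all. Origin at the centre of its underside, z up. Grasp round the body. It stands in the row of stock nearest the robot (a similar bottle far off to the left at the back is not meant).
- brass_weight: Pale brass balance weight standing upright, body 28 mm in diameter and 29 mm high, knob 16 mm in diameter on top, 40 mm high in all. Origin at the centre of its underside, z up.
- jar: White-lidded screw jar standing upright, body 46 mm in diameter up to 38 mm, lid 49 mm in diameter from 38 to 50 mm. Origin at the centre of its underside, z up.
- timer: White count-down timer with three blue buttons, lying between the trays, 66 x 66 x 19 mm, loose; origin at the centre of its underside. Leave it alone.
- small_beaker: Small empty clear beaker, 48 mm in diameter at the rim and 58 mm high, standing between the trays behind the timer, loose; origin at the centre of its underside. Leave it alone.
Things that resemble listed ones, but are neither listed nor needed, are in the scene too. Of the things shaped like the copper_ring, the copper one is meant. What is shaped like the white_ring but turquoise is not meant.

How it is judged (in metres and radians):
At the end, for the whole second after the job is handed in: White ring flat on the cup's seat, copper ring flat on it (within 6 mm across, 3 mm in height); bottle, jar and weight upright on their tray floors within 13 mm of their circles' centres along each tray axis; all at rest; timer and small beaker within 25 mm of their start (horizontal distance between each of white_ring, copper_ring and ring_cup below 0.006 m and z of white_ring in the frame of ring_cup between 0.009 and 0.015 m and angle between each of white_ring, copper_ring, dropper, jar, brass_weight's own z axis and vertical below 0.1 rad and linear speed of each of white_ring, copper_ring, dropper, jar, brass_weight below 0.02 m/s and z of copper_ring in the frame of ring_cup between 0.023 and 0.029 m and x of dropper in the frame of blue_tray between -0.013 and 0.013 m and y of dropper in the frame of blue_tray between -0.063 and -0.037 m and z of dropper in the frame of blue_tray between -0.001 and 0.007 m and x of jar in the frame of yellow_tray between -0.013 and 0.013 m and y of jar in the frame of yellow_tray between 0.032 and 0.058 m and z of jar in the frame of yellow_tray between -0.001 and 0.007 m and x of brass_weight in the frame of yellow_tray between -0.013 and 0.013 m and y of brass_weight in the frame of yellow_tray between -0.063 and -0.037 m and z of brass_weight in the frame of yellow_tray between -0.001 and 0.007 m and distance of each of timer, small_beaker from where it was at the start of the episode below 0.025 m); the robot touches nothing.
It fails at once if The dropper bottle, jar or weight is tipped over (more than 0.7 rad) (angle between any of dropper, jar, brass_weight's own z axis and vertical above 0.7 rad).
It fails at once if The timer or the small beaker is pushed more than 25 mm or the beaker is tipped over (distance of any of timer, small_beaker from where it was at the start of the episode above 0.025 m or angle between small_beaker's own z axis and vertical above 0.7 rad).
It also fails if it takes over 115 s, if anything falls off the work surface, if the arm or the gripper's body presses on something with over 40 N, if the wrist force passes 120 N, or if a joint passes its speed limit or range.

## Working session

There is one attempt and no reset: what is moved stays moved. The work goes in short steps, Python scripts to look and compute and a tool call to move; the robot and the scene stay as the last step left them, time stands still between calls to the robot, and variables do not carry over. Pictures are saved under pics/ and viewed, at most 14 in all, crops included, and the job is handed in when it is done.

Besides the shell and the picture viewer there is one more tool, called after "Request:" as name(argument=value, ...), one argument or row to a line, values as JSON. send_rows: Moves the arm, as the interface text tells. Its arguments: {"type":"object","properties":{"linear":{"type":"array","items":{"type":"array","items":{"type":"number"}}},"twist":{"type":"array","items":{"type":"array","items":{"type":"number"}}},"jaw":{"type":"array","items":{"type":"number"}},"force":{"type":"number"}},"required":["linear","twist","jaw"]}

```bash
mkdir -p pics; ls
cat > h.py <<'E'
import numpy as np, cv2
from scipy.spatial.transform import Rotation as R
from rig import robot, optics, job
def cam(n):
    i=optics.camera_info(n); p,d=optics.read_camera(n)
    v,u=np.mgrid[0:384,0:512]
    P=np.stack([(u-i['cx'])/i['fx']*d,(v-i['cy'])/i['fy']*d,d],-1)
    W=P@R.from_quat(i['orientation']).as_matrix().T+np.array(i['eye'])
    W[d<=0]=np.nan
    return p,W,i
def save(n,p): cv2.imwrite('pics/'+n+'.png',cv2.cvtColor(p,cv2.COLOR_RGB2BGR))
E
python3 - <<'E'
from h import *
for n in('top','side'):
    p,W,i=cam(n); save(n+'0',p); np.savez('/tmp/'+n,p=p,W=W); print(n,i)
s=robot.observe(); print(s)
E
```

```text
pics
top {'fx': 382.8745106291905, 'fy': 382.8745106291905, 'cx': 252.25005103464363, 'cy': 195.97359915983702, 'eye': array([345.74655132,  14.29883549, 889.82517932]), 'orientation': array([ 0.71122834, -0.69648998,  0.07099227, -0.06337234])}
side {'fx': 358.7927186380812, 'fy': 358.7927186380812, 'cx': 254.3593752803931, 'cy': 190.30343513015077, 'eye': array([427.34766536, 699.28619452, 530.2806642 ]), 'orientation': array([-0.05211454,  0.88355572, -0.46441899,  0.0304689 ])}
{'clock': 0.1, 'q': array([ 1.06653370e+00,  2.07327974e-01,  1.54275255e+00, -3.73107293e-05,
        1.39352604e+00, -1.50487247e-01]), 'qvel': array([ 0.00021866, -0.00260531, -0.00386033,  0.00082265,  0.00023476,
       -0.00079274]), 'joint_torque': array([-1.11341535e-03, -3.71866715e+01, -2.82292414e+01,  6.98893913e-02,
        3.12418432e-02, -4.09451741e-05]), 'tcp_pos': array([198.87148815, 538.75430293, 204.43856798]), 'orientation': array([ 1.75963339e-01,  9.84396205e-01, -9.59380030e-04, -3.06410666e-04]), 'force': array([-0.35908808,  0.22069928,  0.48863775]), 'moment': array([ 0.01380797, -0.02734817,  0.03950511]), 'grip_force': 0.0, 'opening': 93.72239829402888}
```

View pics/top0.png

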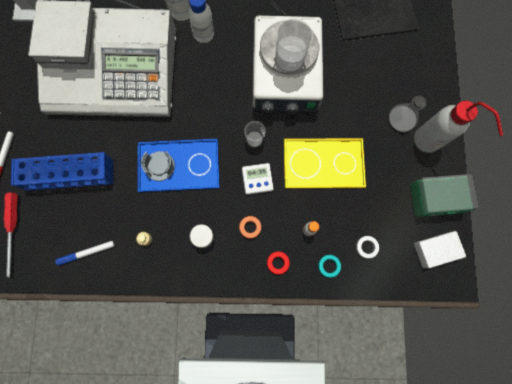

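View pics/side0.png

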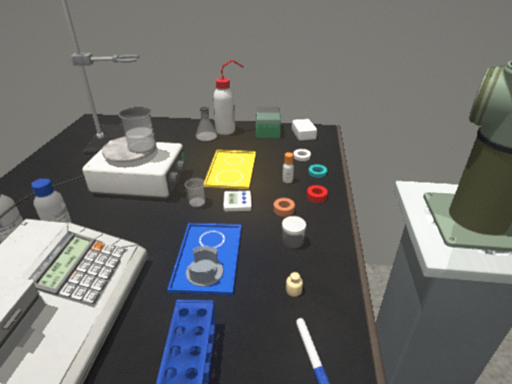

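The top view shows brass weight (143,239), jar (201,236), copper ring (250,227), dropper (311,229) and white ring (368,246). It also shows the cup (156,164), the blue tray's circle (200,164), the yellow tray (324,163), the timer (257,178) and the beaker (255,134). The side view shows the same layout.

```bash
cat > m.py <<'E'
from h import *
T=np.load('/tmp/top.npz');S=np.load('/tmp/side.npz')
def circ(D,c,r,zlo,zhi):
    W=D['W'];u,v=c
    m=np.zeros((384,512),bool);m[v-r:v+r+1,u-r:u+r+1]=1
    with np.errstate(invalid='ignore'): m&=(W[...,2]>zlo)&(W[...,2]<zhi)
    q=W[m]
    if len(q)<4:return None
    (x,y),rr=cv2.minEnclosingCircle(q[:,:2].astype(np.float32))
    return np.round([x,y,rr,np.median(q[:,2]),q[:,2].max(),len(q)],1)
for n,c,r,lo,hi in [('brass',(143,239),13,6,60),('jar',(201,236),18,30,70),('copper',(250,227),16,10,30),('drop',(311,229),17,66,95),('dropAll',(311,229),17,20,95),('white',(368,246),16,7,30),('cup',(156,164),22,24,60),('beaker',(255,134),14,40,80),('timer',(257,178),18,12,30),('brassknob',(143,239),13,33,60)]:
    print(n,circ(T,c,r,lo,hi))
for n,c,r,lo,hi in [('brass',(294,286),16,6,60),('jar',(293,230),20,40,70),('copper',(285,206),14,14,30),('drop',(288,165),18,66,95),('white',(302,155),12,9,30),('cup',(205,265),30,28,60)]:
    print('S',n,circ(S,c,r,lo,hi))
for D,nm in((T,'T'),(S,'S')):
    W=D['W'];hsv=cv2.cvtColor(D['p'],cv2.COLOR_RGB2HSV)
    print(nm,'table z',np.nanmedian(W[235:245,160:185,2]) if nm=='T' else np.nanmedian(W[300:310,255:275,2]))
    for n,lo,hi,box in [('blue',(100,180,90),(125,255,255),(125,200,130,225) if nm=='T' else (220,295,165,245)),('yellow',(22,150,100),(35,255,255),(125,200,270,380) if nm=='T' else (140,195,190,265))]:
        m=cv2.inRange(hsv,lo,hi); k=np.zeros_like(m);k[box[0]:box[1],box[2]:box[3]]=1
        q=W[(m>0)&(k>0)];q=q[np.isfinite(q[:,2])&(q[:,2]>-5)&(q[:,2]<20)]
        print(nm,n,cv2.minAreaRect(q[:,:2].astype(np.float32)),np.percentile(q[:,2],[5,50,95]))
E
python3 m.py
```

```text
brass [416.6 247.7  19.3  27.7  43.7 156. ]
jar [418.2 116.9  24.5  51.7  55.7 401. ]
copper [443.3   9.9  24.9  21.1  25.6 268. ]
drop [ 440.8 -124.9   11.    80.6   85.1   92. ]
dropAll [ 439.7 -123.9   13.6   74.7   85.1  164. ]
white [ 404.1 -259.2   25.2   15.1   21.   241. ]
cup [585.5 229.2  34.4  40.7  45.5 186. ]
beaker [659.3   4.5  24.2  56.2  63.7 177. ]
timer [558.4  -4.7  44.2  17.4  23.7 763. ]
brassknob [411.8 249.7   8.1  40.7  43.7  44. ]
S brass [411.6 251.7  14.8  25.5  41.4 284. ]
S jar [418.2 118.9  25.   49.8  52.  355. ]
S copper [443.2  11.8  25.4  19.2  21.9 187. ]
S drop [ 438.9 -123.9   12.4   76.9   80.6   61. ]
S white [ 397.4 -227.4   53.1   12.6   15.4   96. ]
S cup [584.9 230.1  34.8  36.3  44.5 338. ]
T table z 1.213631342660051
T blue ((588.4540405273438, 184.94680786132812), (120.84071350097656, 192.18252563476562), 4.248147487640381) [ 1.90676043  4.67414686 11.49209566]
T yellow ((602.140869140625, -165.20654296875), (121.19842529296875, 195.6515350341797), 1.3871476650238037) [ 1.9901812   4.86964662 11.66107851]
S table z 0.05752505360192117
S blue ((588.236572265625, 185.4862518310547), (119.90047454833984, 191.21200561523438), 4.1593170166015625) [ 1.74803672  3.41077217 10.17401015]
S yellow ((604.6036376953125, -174.46188354492188), (127.3621826171875, 218.3931884765625), 1.3681913614273071) [0.52543551 3.1286289  9.6927611 ]
```

Careful with the scale: shifts go in shares of 1 m and turns go in shares of pi rad. That gives: -680 mm / 1000 = -0.68, -440 mm / 1000 = -0.44, -1.143 rad / 3.1416 = -0.3638.

Request:
send_rows(
  linear=[
    [0.06,-0.05,-0.01],
    [0.11,-0.1,-0.02],
    [0.16,-0.15,-0.03],
    [0.205,-0.2,-0.044],
    [0.235,-0.26,-0.044],
    [0.245,-0.32,-0.044],
    [0.245,-0.38,-0.044],
    [0.24,-0.44,-0.044],
    [0.235,-0.5,-0.044],
    [0.225,-0.56,-0.044],
    [0.22,-0.62,-0.044],
    [0.215,-0.68,-0.044],
  ],
  twist=[
    [0,0,-0.0573],
    [0,0,-0.1146],
    [0,0,-0.1719],
    [0,0,-0.2292],
    [0,0,-0.2865],
    [0,0,-0.3342],
    [0,0,-0.3638],
    [0,0,-0.3638],
    [0,0,-0.3638],
    [0,0,-0.3638],
    [0,0,-0.3638],
    [0,0,-0.3638],
  ],
  jaw=[1,1,1,1,1,1,1,1,1,1,1,1],
  force=20,
)

```text
clock: 1.6
tcp_pos: [415.6, -118.4, 161.3]
orientation: [0.68, 0.733, 0.0, 0.0]
force: [1.0, 0.5, 0.5]
opening: 93.6
grip_force: 0.0
```

In the tool's units: -118 mm / 1000 = -0.118, -60 mm / 1000 = -0.06.

Request:
send_rows(
  linear=[
    [-0.005,-0.06,0],
    [-0.01,-0.118,0],
    [-0.01,-0.118,0],
    [-0.01,-0.118,0],
    [-0.01,-0.118,0],
  ],
  twist=[
    [0,0,0],
    [0,0,0],
    [0,0,0],
    [0,0,0],
    [0,0,0],
  ],
  jaw=[1,1,1,1,1],
)

```text
clock: 2.22
tcp_pos: [406.3, -233.0, 161.1]
orientation: [0.68, 0.733, 0.0, -0.001]
force: [0.2, 0.5, -0.0]
opening: 94.0
grip_force: 0.0
```

Run:
```python
from h import *
s=robot.observe(); print(s['clock'],s['tcp_pos'],s['orientation'],s['q'])
p,W,i=cam('wrist'); save('w1',p); np.savez('/tmp/w1',p=p,W=W)
print(i)
with np.errstate(invalid='ignore'): m=(W[...,2]>9)&(W[...,2]<22)&(np.hypot(W[...,0]-404,W[...,1]+259)<35)
q=W[m]; print(len(q), cv2.minEnclosingCircle(q[:,:2].astype(np.float32)) if len(q) else 0, np.median(q[:,2]))
```

```text
2.225 [ 406.2832114  -232.96885634  161.07634046] [ 6.79730395e-01  7.33461852e-01  1.27685435e-04 -5.33965755e-04] [-7.05974983e-01  2.13305523e-02  1.84312742e+00  3.12662551e-04
  1.27819113e+00 -7.82071388e-01]
{'fx': 273.18328088831737, 'fy': 273.18328088831737, 'cx': 251.18573904219548, 'cy': 196.2494014564682, 'eye': array([ 400.13631641, -155.60658347,  339.69609991]), 'orientation': array([0.98992087, 0.03724319, 0.00431119, 0.13656879])}
707 ((402.750244140625, -261.2624206542969), 24.778766632080078) 13.166425543312357
```

In the tool's units: -158 mm / 1000 = -0.158, -150 mm / 1000 = -0.15.

Request:
send_rows(
  linear=[
    [-0.003,-0.027,-0.04],
    [-0.003,-0.027,-0.09],
    [-0.003,-0.027,-0.13],
    [-0.003,-0.027,-0.15],
    [-0.003,-0.027,-0.158],
    [-0.003,-0.027,-0.158],
    [-0.003,-0.027,-0.158],
    [-0.003,-0.027,-0.158],
    [-0.003,-0.027,-0.158],
    [-0.003,-0.027,-0.158],
    [-0.003,-0.027,-0.158],
    [-0.003,-0.027,-0.158],
  ],
  twist=[
    [0,0,0],
    [0,0,0],
    [0,0,0],
    [0,0,0],
    [0,0,0],
    [0,0,0],
    [0,0,0],
    [0,0,0],
    [0,0,0],
    [0,0,0],
    [0,0,0],
    [0,0,0],
  ],
  jaw=[1,1,1,1,1,1,-0.2,-0.2,-0.2,-0.2,-0.2,-0.2],
  force=20,
)

```text
clock: 3.78
tcp_pos: [403.3, -261.7, 3.6]
orientation: [0.68, 0.733, -0.0, 0.0]
force: [-0.6, -0.4, 0.8]
opening: 50.0
grip_force: 20.0
```

In the tool's units: 427 mm / 1000 = 0.427, 182 mm / 1000 = 0.182.

Request:
send_rows(
  linear=[
    [0,0,0.03],
    [0.01,0.01,0.08],
    [0.025,0.05,0.13],
    [0.045,0.1,0.15],
    [0.065,0.15,0.15],
    [0.085,0.2,0.15],
    [0.105,0.25,0.15],
    [0.125,0.3,0.15],
    [0.145,0.345,0.15],
    [0.165,0.39,0.15],
    [0.182,0.427,0.15],
    [0.182,0.427,0.15],
  ],
  twist=[
    [0,0,0],
    [0,0,0],
    [0,0,0],
    [0,0,0],
    [0,0,0],
    [0,0,0],
    [0,0,0],
    [0,0,0],
    [0,0,0],
    [0,0,0],
    [0,0,0],
    [0,0,0],
  ],
  jaw=[-0.2,-0.2,-0.2,-0.2,-0.2,-0.2,-0.2,-0.2,-0.2,-0.2,-0.2,-0.2],
)

```text
clock: 5.28
tcp_pos: [585.6, 167.8, 152.8]
orientation: [0.679, 0.734, 0.0, -0.0]
force: [-0.7, -0.2, -0.1]
opening: 50.1
grip_force: 20.0
```

Request:
send_rows(
  linear=[
    [0,0,0],
    [0,0,0],
    [0,0,0],
  ],
  twist=[
    [0,0,0],
    [0,0,0],
    [0,0,0],
  ],
  jaw=[-0.2,-0.2,-0.2],
)

```text
clock: 5.65
tcp_pos: [585.1, 164.3, 153.5]
orientation: [0.681, 0.732, -0.0, 0.0]
force: [-0.4, 0.0, -1.3]
opening: 50.1
grip_force: 20.0
```

Run:
```python
from h import *
s=robot.observe(); print(s['clock'],s['tcp_pos'],s['orientation'])
p,W,i=cam('wrist'); save('w2',p); np.savez('/tmp/w2',p=p,W=W)
t=s['tcp_pos']
def c(cx,cy,r,lo,hi):
    with np.errstate(invalid='ignore'): m=(W[...,2]>lo)&(W[...,2]<hi)&(np.hypot(W[...,0]-cx,W[...,1]-cy)<r)
    q=W[m]; 
    if len(q)>5: print(len(q), cv2.minEnclosingCircle(q[:,:2].astype(np.float32)), np.median(q[:,2]))
c(585,230,45,33,50); c(t[0],t[1],35,t[2]+3,t[2]+20)
```

```text
5.65 [585.13419117 164.29099353 153.52281047] [ 6.81022945e-01  7.32262072e-01 -8.60616430e-05  5.20426014e-07]
714 ((584.9232788085938, 227.08042907714844), 34.26811981201172) 39.9567416964164
3037 ((584.632080078125, 172.07296752929688), 34.10123825073242) 162.9716923877873
```

View pics/w2.png

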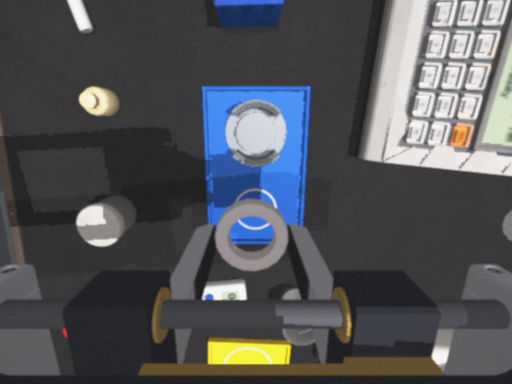

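The ring is held level at (251,235). The cup is at (256,132) with its gaps to the left and right, in line with the fingers.

Run:
```python
from h import *
D=np.load('/tmp/w2.npz');W=D['W'];p=D['p']
t=np.array([585.13,164.29,153.52])
L=(W-t); a=0.076; 
with np.errstate(invalid='ignore'):
    m=(abs(L[...,2]-11)<6)&(abs(L[...,0])<20)&(abs(L[...,1])<45)
v,u=np.where(m);print('rows',v.min(),v.max(),'ring y ext',np.percentile(L[m][:,1],[0.5,1,99,99.5]),np.percentile(L[m][:,2],[5,50,95]))
mm=m&(abs(L[...,0])<4); print('mid',np.sort(L[mm][:,1])[[0,1,-2,-1]])
# intrinsic: hole/outer in pixels, assume plane z
hsv=cv2.cvtColor(p,cv2.COLOR_RGB2HSV);b=cv2.inRange(hsv,(100,180,60),(125,255,255));b[:80]=0;b[250:]=0;b[:,:195]=0;b[:,320:]=0
q=W[(b>0)];q=q[np.isfinite(q[:,2])&(q[:,2]<20)];print(cv2.minAreaRect(q[:,:2].astype(np.float32)),q[:,1].max(),np.median(q[:,2]))
# cup seat disc & rim
with np.errstate(invalid='ignore'): s=(abs(W[...,2]-15)<5)&(np.hypot(W[...,0]-585,W[...,1]-229)<26)&(b==0)
print('seat',np.median(W[s],0),np.percentile(W[s][:,1],[1,99]),np.percentile(W[s][:,0],[1,99]))
with np.errstate(invalid='ignore'): s=(W[...,2]>25)&(W[...,2]<50)&(np.hypot(W[...,0]-585,W[...,1]-229)<45)
print('rim y',np.sort(W[s][:,1])[[0,5,-6,-1]],'x',np.sort(W[s][:,0])[[0,5,-6,-1]])
```

```text
rows 202 270 ring y ext [-23.22865341 -22.71741093  24.68257815  24.91050245] [ 6.75931915  9.43399958 10.50416774]
mid [-24.53848312 -23.92418461  25.12384243  25.32025326]
((586.7740478515625, 182.15335083007812), (121.72897338867188, 188.75997924804688), 4.105252742767334) 280.40724549916007 2.6058106558454597
seat [584.9488003  227.64886276  14.38364372] [206.00693799 248.92250601] [563.70927221 606.10313858]
rim y [193.34844864 193.7911653  260.6645334  261.11484742] x [558.78529022 560.665894   609.81555721 611.06368997]
```

In the tool's units: -95 mm / 1000 = -0.095, 62.7 mm / 1000 = 0.0627.

Request:
send_rows(
  linear=[
    [0,0.04,0],
    [0,0.0627,0],
    [0,0.0627,-0.03],
    [0,0.0627,-0.07],
    [0,0.0627,-0.095],
    [0,0.0627,-0.095],
  ],
  twist=[
    [0,0,0],
    [0,0,0],
    [0,0,0],
    [0,0,0],
    [0,0,0],
    [0,0,0],
  ],
  jaw=[-0.2,-0.2,-0.2,-0.2,-0.2,-0.2],
)

```text
clock: 6.45
tcp_pos: [582.9, 227.5, 55.7]
orientation: [0.68, 0.733, -0.003, -0.002]
force: [-0.4, -0.4, -0.1]
opening: 49.9
grip_force: 20.0
```

Request:
send_rows(
  linear=[
    [0,0,0],
    [0,0,0],
    [0,0,0],
  ],
  twist=[
    [0,0,0],
    [0,0,0],
    [0,0,0],
  ],
  jaw=[-0.2,-0.2,-0.2],
)

```text
clock: 6.82
tcp_pos: [586.3, 228.3, 59.9]
orientation: [0.68, 0.733, 0.001, 0.001]
force: [-0.1, -0.3, -0.0]
opening: 50.2
grip_force: 20.0
```

In the tool's units: -41 mm / 1000 = -0.041, -38 mm / 1000 = -0.038.

Request:
send_rows(
  linear=[
    [-0.001,-0.001,-0.006],
    [-0.001,-0.001,-0.012],
    [-0.001,-0.001,-0.018],
    [-0.001,-0.001,-0.024],
    [-0.001,-0.001,-0.029],
    [-0.001,-0.001,-0.034],
    [-0.001,-0.001,-0.038],
    [-0.001,-0.001,-0.041],
    [-0.001,-0.001,-0.041],
    [-0.001,-0.001,-0.041],
  ],
  twist=[
    [0,0,0],
    [0,0,0],
    [0,0,0],
    [0,0,0],
    [0,0,0],
    [0,0,0],
    [0,0,0],
    [0,0,0],
    [0,0,0],
    [0,0,0],
  ],
  jaw=[-0.2,-0.2,-0.2,-0.2,-0.2,-0.2,-0.2,-0.2,-0.2,-0.2],
)

```text
clock: 8.07
tcp_pos: [584.2, 227.1, 18.6]
orientation: [0.68, 0.733, -0.0, -0.0]
force: [-2.7, -1.0, 5.5]
opening: 49.5
grip_force: 20.0
```

In the tool's units: -238 mm / 1000 = -0.238, -141 mm / 1000 = -0.141.

Request:
send_rows(
  linear=[
    [0,0,0],
    [0,0,0],
    [0,0,0],
    [0,0,0.04],
    [0,0,0.09],
    [-0.03,-0.045,0.13],
    [-0.06,-0.095,0.13],
    [-0.095,-0.145,0.13],
    [-0.125,-0.195,0.13],
    [-0.141,-0.238,0.13],
    [-0.141,-0.238,0.13],
    [-0.141,-0.238,0.13],
  ],
  twist=[
    [0,0,0],
    [0,0,0],
    [0,0,0],
    [0,0,0],
    [0,0,0],
    [0,0,0],
    [0,0,0],
    [0,0,0],
    [0,0,0],
    [0,0,0],
    [0,0,0],
    [0,0,0],
  ],
  jaw=[0.5,0.5,0.5,0.5,0.5,0.5,1,1,1,1,1,1],
)

```text
clock: 9.57
tcp_pos: [443.7, -10.7, 147.6]
orientation: [0.681, 0.733, 0.0, 0.0]
force: [-0.3, -0.0, -0.2]
opening: 94.0
grip_force: 0.0
```

```bash
cat > rg.py <<'E'
from h import *
import sys
def c(W,cx,cy,r,lo,hi,t=''):
    with np.errstate(invalid='ignore'): m=(W[...,2]>lo)&(W[...,2]<hi)&(np.hypot(W[...,0]-cx,W[...,1]-cy)<r)
    q=W[m]
    if len(q)>5: print(t,len(q), np.round(cv2.minEnclosingCircle(q[:,:2].astype(np.float32))[0],1),np.round(cv2.minEnclosingCircle(q[:,:2].astype(np.float32))[1],1), 'z',np.round(np.median(q[:,2]),1))
E
python3 - <<'E'
from rg import *
s=robot.observe(); print(s['clock'],s['tcp_pos'])
p,W,i=cam('wrist'); np.savez('/tmp/w3',p=p,W=W); c(W,443,11,35,12,30,'copper wrist')
p,W,i=cam('top'); c(W,585,229,26,22,35,'white in cup?'); np.savez('/tmp/t3',p=p,W=W)
save('t3',cv2.resize(p[100:230,100:280],None,fx=4,fy=4,interpolation=cv2.INTER_CUBIC))
E
```

```text
9.575 [443.68972079 -10.6854926  147.59242455]
copper wrist 1030 [442.5   8.3] 24.8 z 19.1
white in cup? 229 [584.  228.9] 25.0 z 29.9
```

View pics/t3.png

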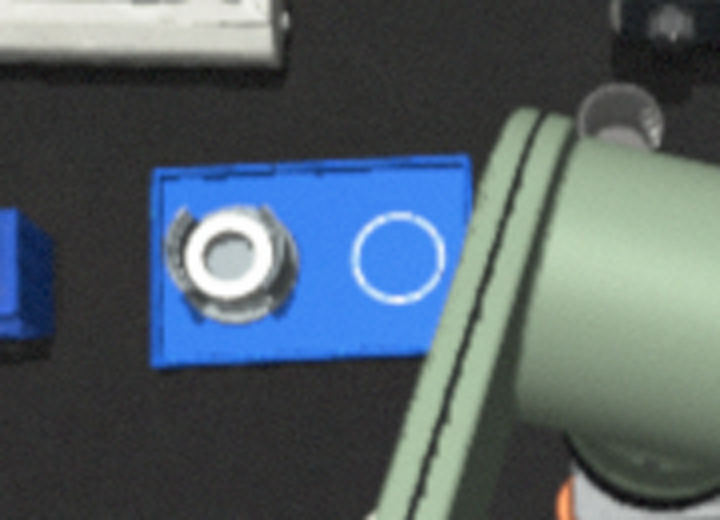

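The picture shows the white ring seated in the cup at crop (232,258), at the right height.

In the tool's units: -143 mm / 1000 = -0.143, 18.5 mm / 1000 = 0.0185.

Request:
send_rows(
  linear=[
    [-0.001,0.0185,-0.03],
    [-0.001,0.0185,-0.075],
    [-0.001,0.0185,-0.115],
    [-0.001,0.0185,-0.135],
    [-0.001,0.0185,-0.143],
    [-0.001,0.0185,-0.143],
    [-0.001,0.0185,-0.143],
    [-0.001,0.0185,-0.143],
    [-0.001,0.0185,-0.143],
    [-0.001,0.0185,-0.143],
    [-0.001,0.0185,-0.143],
  ],
  twist=[
    [0,0,0],
    [0,0,0],
    [0,0,0],
    [0,0,0],
    [0,0,0],
    [0,0,0],
    [0,0,0],
    [0,0,0],
    [0,0,0],
    [0,0,0],
    [0,0,0],
  ],
  jaw=[1,1,1,1,1,1,-0.2,-0.2,-0.2,-0.2,-0.2],
  force=25,
)

```text
clock: 11.05
tcp_pos: [442.5, 7.5, 4.6]
orientation: [0.681, 0.733, 0.0, 0.0]
force: [-0.6, -0.3, 1.1]
opening: 49.7
grip_force: 25.0
```

Request:
send_rows(
  linear=[
    [0,0,0.03],
    [0,0,0.07],
    [0.01,0.02,0.11],
    [0.035,0.065,0.125],
    [0.065,0.11,0.125],
    [0.095,0.155,0.125],
    [0.125,0.19,0.125],
    [0.142,0.219,0.125],
    [0.142,0.219,0.125],
    [0.142,0.219,0.11],
    [0.142,0.219,0.09],
    [0.142,0.219,0.08],
  ],
  twist=[
    [0,0,0],
    [0,0,0],
    [0,0,0],
    [0,0,0],
    [0,0,0],
    [0,0,0],
    [0,0,0],
    [0,0,0],
    [0,0,0],
    [0,0,0],
    [0,0,0],
    [0,0,0],
  ],
  jaw=[-0.2,-0.2,-0.2,-0.2,-0.2,-0.2,-0.2,-0.2,-0.2,-0.2,-0.2,-0.2],
)

```text
clock: 12.55
tcp_pos: [582.1, 225.2, 81.5]
orientation: [0.681, 0.732, -0.002, -0.001]
force: [-0.8, -0.3, -1.9]
opening: 49.1
grip_force: 25.0
```

Request:
send_rows(
  linear=[
    [0,0,0],
    [0,0,0],
    [0,0,0],
  ],
  twist=[
    [0,0,0],
    [0,0,0],
    [0,0,0],
  ],
  jaw=[-0.2,-0.2,-0.2],
)

```text
clock: 12.92
tcp_pos: [585.1, 226.7, 85.4]
orientation: [0.68, 0.733, 0.001, 0.001]
force: [-0.2, 0.6, -1.3]
opening: 49.5
grip_force: 25.0
```

In the tool's units: -51.5 mm / 1000 = -0.0515, -47 mm / 1000 = -0.047.

Request:
send_rows(
  linear=[
    [-0.0005,0,-0.01],
    [-0.0005,0,-0.018],
    [-0.0005,0,-0.024],
    [-0.0005,0,-0.03],
    [-0.0005,0,-0.036],
    [-0.0005,0,-0.042],
    [-0.0005,0,-0.047],
    [-0.0005,0,-0.0515],
    [-0.0005,0,-0.0515],
    [-0.0005,0,-0.0515],
  ],
  twist=[
    [0,0,0],
    [0,0,0],
    [0,0,0],
    [0,0,0],
    [0,0,0],
    [0,0,0],
    [0,0,0],
    [0,0,0],
    [0,0,0],
    [0,0,0],
  ],
  jaw=[-0.2,-0.2,-0.2,-0.2,-0.2,-0.2,-0.2,-0.2,-0.2,-0.2],
)

```text
clock: 14.18
tcp_pos: [584.0, 226.6, 33.6]
orientation: [0.68, 0.733, 0.0, 0.0]
force: [-1.7, -0.2, 5.0]
opening: 49.4
grip_force: 25.0
```

In the tool's units: -325 mm / 1000 = -0.325, -144 mm / 1000 = -0.144.

Request:
send_rows(
  linear=[
    [0,0,0],
    [0,0,0],
    [0,0,0],
    [0,0,0.04],
    [0,0,0.09],
    [-0.02,-0.045,0.12],
    [-0.045,-0.095,0.12],
    [-0.07,-0.145,0.12],
    [-0.095,-0.195,0.12],
    [-0.12,-0.245,0.12],
    [-0.14,-0.29,0.12],
    [-0.144,-0.325,0.12],
  ],
  twist=[
    [0,0,0],
    [0,0,0],
    [0,0,0],
    [0,0,0],
    [0,0,0],
    [0,0,0],
    [0,0,0],
    [0,0,0],
    [0,0,0],
    [0,0,0],
    [0,0,0],
    [0,0,0],
  ],
  jaw=[0.5,0.5,0.5,0.5,0.5,0.5,1,1,1,1,1,1],
)

```text
clock: 15.68
tcp_pos: [438.6, -99.9, 152.9]
orientation: [0.681, 0.732, -0.0, 0.0]
force: [1.1, 0.6, -0.4]
opening: 93.9
grip_force: 0.0
```

Request:
send_rows(
  linear=[
    [0,0,0],
    [0,0,0],
  ],
  twist=[
    [0,0,0],
    [0,0,0],
  ],
  jaw=[1,1],
)

```text
clock: 15.92
tcp_pos: [439.9, -97.9, 152.9]
orientation: [0.681, 0.733, 0.0, -0.0]
force: [-0.4, 0.1, -0.4]
opening: 94.3
grip_force: 0.0
```

Run:
```python
from rg import *
s=robot.observe(); print(s['clock'],s['tcp_pos'])
p,W,i=cam('wrist'); np.savez('/tmp/w4',p=p,W=W); c(W,440,-124,25,70,95,'drop wrist')
p,W,i=cam('top'); c(W,585,229,26,42,60,'copper in cup?')
p,W,i=cam('side'); c(W,585,229,26,44,60,'copper S'); save('s4',cv2.resize(p[110:310,140:340],None,fx=3,fy=3,interpolation=cv2.INTER_CUBIC))
```

```text
15.925 [439.8913259  -97.91982359 152.8622758 ]
drop wrist 384 [ 439.7 -127.2] 11.6 z 78.8
copper in cup? 273 [583.9 228.5] 25.0 z 49.8
copper S 321 [583.4 229.5] 25.3 z 48.7
```

View pics/s4.png

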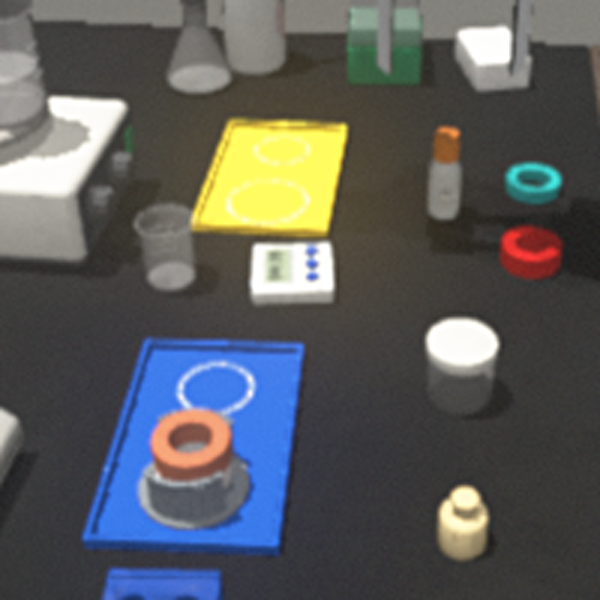

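The copper ring sits flat in the cup at crop (192,442), top at 49 mm as it should be. The dropper is upright at crop (445,175).

In the tool's units: -131 mm / 1000 = -0.131, -110 mm / 1000 = -0.11.

Request:
send_rows(
  linear=[
    [0,-0.028,0],
    [0,-0.028,-0.035],
    [0,-0.028,-0.075],
    [0,-0.028,-0.11],
    [0,-0.028,-0.131],
    [0,-0.028,-0.131],
    [0,-0.028,-0.131],
    [0,-0.028,-0.131],
    [0,-0.028,-0.131],
    [0,-0.028,-0.131],
    [0,-0.028,-0.131],
    [0,-0.028,-0.131],
  ],
  twist=[
    [0,0,0],
    [0,0,0],
    [0,0,0],
    [0,0,0],
    [0,0,0],
    [0,0,0],
    [0,0,0],
    [0,0,0],
    [0,0,0],
    [0,0,0],
    [0,0,0],
    [0,0,0],
  ],
  jaw=[1,1,1,1,1,-0.6,-0.6,-0.6,-0.6,-0.6,-0.6,-0.6],
  force=15,
)

```text
clock: 17.58
tcp_pos: [439.8, -126.5, 22.0]
orientation: [0.681, 0.733, 0.0, -0.0]
force: [0.5, 0.6, -0.4]
opening: 27.5
grip_force: 0.2
```

In the tool's units: 260.5 mm / 1000 = 0.2605, 152 mm / 1000 = 0.152.

Request:
send_rows(
  linear=[
    [0,0,0],
    [0,0,0],
    [0,0,0.015],
    [0,0,0.04],
    [0.01,0.01,0.075],
    [0.03,0.05,0.1],
    [0.055,0.09,0.1],
    [0.08,0.13,0.1],
    [0.105,0.17,0.1],
    [0.125,0.205,0.1],
    [0.142,0.24,0.1],
    [0.152,0.2605,0.09],
  ],
  twist=[
    [0,0,0],
    [0,0,0],
    [0,0,0],
    [0,0,0],
    [0,0,0],
    [0,0,0],
    [0,0,0],
    [0,0,0],
    [0,0,0],
    [0,0,0],
    [0,0,0],
    [0,0,0],
  ],
  jaw=[-0.6,-0.6,-0.6,-0.6,-0.6,-0.6,-0.6,-0.6,-0.6,-0.6,-0.6,-0.6],
)

```text
clock: 19.08
tcp_pos: [593.6, 136.1, 113.9]
orientation: [0.68, 0.733, 0.001, 0.001]
force: [0.6, -0.0, 0.2]
opening: 27.0
grip_force: 15.0
```

In the tool's units: -65 mm / 1000 = -0.065, -55 mm / 1000 = -0.055.

Request:
send_rows(
  linear=[
    [0,0,0],
    [0,0,-0.015],
    [0,0,-0.035],
    [0,0,-0.055],
    [0,0,-0.065],
    [0,0,-0.065],
    [0,0,-0.065],
  ],
  twist=[
    [0,0,0],
    [0,0,0],
    [0,0,0],
    [0,0,0],
    [0,0,0],
    [0,0,0],
    [0,0,0],
  ],
  jaw=[-0.6,-0.6,-0.6,-0.6,-0.6,-0.6,-0.6],
)

```text
clock: 19.95
tcp_pos: [592.4, 134.1, 47.4]
orientation: [0.68, 0.733, 0.0, 0.0]
force: [0.4, 0.6, -0.1]
opening: 26.8
grip_force: 15.0
```

In the tool's units: -22.5 mm / 1000 = -0.0225, -19 mm / 1000 = -0.019.

Request:
send_rows(
  linear=[
    [0,0,-0.008],
    [0,0,-0.014],
    [0,0,-0.019],
    [0,0,-0.0225],
    [0,0,-0.0225],
    [0,0,-0.0225],
    [0,0,-0.0225],
    [0,0,-0.0225],
  ],
  twist=[
    [0,0,0],
    [0,0,0],
    [0,0,0],
    [0,0,0],
    [0,0,0],
    [0,0,0],
    [0,0,0],
    [0,0,0],
  ],
  jaw=[-0.6,-0.6,-0.6,-0.6,-0.6,-0.6,-0.3,0.1],
)

```text
clock: 20.95
tcp_pos: [591.9, 134.1, 24.1]
orientation: [0.68, 0.733, 0.0, 0.0]
force: [-0.8, -0.8, 1.4]
opening: 39.5
grip_force: 0.0
```

In the tool's units: -172 mm / 1000 = -0.172, -140 mm / 1000 = -0.14.

Request:
send_rows(
  linear=[
    [0,0,0],
    [0,0,0],
    [0,0,0.04],
    [0,0,0.085],
    [-0.02,0,0.12],
    [-0.06,0,0.13],
    [-0.1,-0.003,0.13],
    [-0.14,-0.006,0.13],
    [-0.172,-0.006,0.13],
    [-0.172,-0.006,0.13],
    [-0.172,-0.006,0.13],
  ],
  twist=[
    [0,0,0],
    [0,0,0],
    [0,0,0],
    [0,0,0],
    [0,0,0],
    [0,0,0],
    [0,0,0],
    [0,0,0],
    [0,0,0],
    [0,0,0],
    [0,0,0],
  ],
  jaw=[0.3,0.6,0.7,0.7,1,1,1,1,1,1,1],
)

```text
clock: 22.32
tcp_pos: [421.1, 128.1, 155.0]
orientation: [0.681, 0.733, 0.001, 0.001]
force: [0.8, 0.7, 0.2]
opening: 93.7
grip_force: 0.0
```

Run:
```python
from rg import *
s=robot.observe(); print(s['clock'],s['tcp_pos'])
p,W,i=cam('wrist'); np.savez('/tmp/w5',p=p,W=W); c(W,418,117,35,40,65,'jar wrist')
p,W,i=cam('top'); save('t5',p); c(W,592,135,30,66,95,'drop top');c(W,585,229,26,42,60,'copper')
```

```text
22.325 [421.07797843 128.11551181 154.99498928]
jar wrist 1550 [417.6 115.4] 24.7 z 49.7
drop top 78 [591.5 135.1] 11.1 z 83.7
copper 55 [598.3 229.4] 17.9 z 49.8
```

In the tool's units: -130 mm / 1000 = -0.13, -115 mm / 1000 = -0.115.

Request:
send_rows(
  linear=[
    [-0.003,-0.0125,0],
    [-0.003,-0.0125,-0.04],
    [-0.003,-0.0125,-0.08],
    [-0.003,-0.0125,-0.115],
    [-0.003,-0.0125,-0.13],
    [-0.003,-0.0125,-0.13],
    [-0.003,-0.0125,-0.13],
    [-0.003,-0.0125,-0.13],
    [-0.003,-0.0125,-0.13],
    [-0.003,-0.0125,-0.13],
    [-0.003,-0.0125,-0.13],
  ],
  twist=[
    [0,0,0],
    [0,0,0],
    [0,0,0],
    [0,0,0],
    [0,0,0],
    [0,0,0],
    [0,0,0],
    [0,0,0],
    [0,0,0],
    [0,0,0],
    [0,0,0],
  ],
  jaw=[1,1,1,1,1,1,-0.2,-0.2,-0.2,-0.2,-0.2],
  force=20,
)

```text
clock: 23.8
tcp_pos: [417.2, 115.6, 24.7]
orientation: [0.68, 0.733, 0.0, 0.0]
force: [0.1, 0.5, 0.6]
opening: 48.4
grip_force: 20.0
```

Run:
```python
from h import *
D=np.load('/tmp/top.npz');W=D['W'];hsv=cv2.cvtColor(D['p'],cv2.COLOR_RGB2HSV)
for n,(u0,u1,v0,v1),s in(('big',(286,324,145,182),1),('small',(329,359,148,179),1),('blue',(186,214,149,179),1)):
    sub=hsv[v0:v1,u0:u1]; m=(sub[...,1]<np.median(sub[...,1])*0.72)
    v,u=np.where(m); q=W[v+v0,u+u0]; q=q[np.isfinite(q[:,0])]
    A=np.c_[2*q[:,:2],np.ones(len(q))]; r=np.linalg.lstsq(A,(q[:,:2]**2).sum(1),rcond=None)[0]
    print(n,r[:2],np.sqrt(r[2]+r[0]**2+r[1]**2),len(q))
```

```text
big [ 599.75578187 -118.32866848] 35.98185330341228 187
small [ 602.08946842 -213.13939814] 26.086497574880013 133
blue [591.40302653 134.94910361] 26.032177865464003 143
```

In the tool's units: -235 mm / 1000 = -0.235, 183 mm / 1000 = 0.183.

Request:
send_rows(
  linear=[
    [0,0,0.015],
    [0,0,0.045],
    [0.005,-0.01,0.08],
    [0.025,-0.04,0.095],
    [0.05,-0.075,0.095],
    [0.075,-0.11,0.095],
    [0.105,-0.145,0.095],
    [0.135,-0.18,0.095],
    [0.165,-0.215,0.095],
    [0.183,-0.235,0.095],
    [0.183,-0.235,0.08],
    [0.183,-0.235,0.06],
  ],
  twist=[
    [0,0,0],
    [0,0,0],
    [0,0,0],
    [0,0,0],
    [0,0,0],
    [0,0,0],
    [0,0,0],
    [0,0,0],
    [0,0,0],
    [0,0,0],
    [0,0,0],
    [0,0,0],
  ],
  jaw=[-0.2,-0.2,-0.2,-0.2,-0.2,-0.2,-0.2,-0.2,-0.2,-0.2,-0.2,-0.2],
)

```text
clock: 25.3
tcp_pos: [598.9, -118.5, 83.5]
orientation: [0.68, 0.733, -0.0, -0.001]
force: [-0.6, 0.0, -1.3]
opening: 48.6
grip_force: 20.0
```

In the tool's units: -30 mm / 1000 = -0.03, -20 mm / 1000 = -0.02.

Request:
send_rows(
  linear=[
    [0,0,-0.01],
    [0,0,-0.02],
    [0,0,-0.03],
    [0,0,-0.03],
    [0,0,-0.03],
  ],
  twist=[
    [0,0,0],
    [0,0,0],
    [0,0,0],
    [0,0,0],
    [0,0,0],
  ],
  jaw=[-0.2,-0.2,-0.2,-0.2,-0.2],
)

```text
clock: 25.92
tcp_pos: [600.2, -119.5, 54.9]
orientation: [0.68, 0.733, 0.0, 0.0]
force: [-0.1, 1.1, -1.1]
opening: 48.6
grip_force: 20.0
```

In the tool's units: -27 mm / 1000 = -0.027, -25 mm / 1000 = -0.025.

Request:
send_rows(
  linear=[
    [0,0,-0.008],
    [0,0,-0.015],
    [0,0,-0.021],
    [0,0,-0.025],
    [0,0,-0.027],
    [0,0,-0.027],
    [0,0,-0.027],
    [0,0,-0.027],
    [0,0,-0.027],
    [0,0,-0.027],
  ],
  twist=[
    [0,0,0],
    [0,0,0],
    [0,0,0],
    [0,0,0],
    [0,0,0],
    [0,0,0],
    [0,0,0],
    [0,0,0],
    [0,0,0],
    [0,0,0],
  ],
  jaw=[-0.2,-0.2,-0.2,-0.2,-0.2,-0.2,-0.2,0.2,0.5,0.5],
)

```text
clock: 27.18
tcp_pos: [600.0, -119.5, 27.4]
orientation: [0.68, 0.733, 0.0, 0.0]
force: [-0.2, -0.6, -0.5]
opening: 69.2
grip_force: 0.0
```

In the tool's units: 380 mm / 1000 = 0.38, 370 mm / 1000 = 0.37.

Request:
send_rows(
  linear=[
    [0,0,0.04],
    [0,0,0.085],
    [-0.03,0.03,0.12],
    [-0.07,0.08,0.12],
    [-0.105,0.13,0.12],
    [-0.14,0.18,0.12],
    [-0.17,0.23,0.12],
    [-0.185,0.28,0.12],
    [-0.188,0.33,0.12],
    [-0.188,0.37,0.12],
    [-0.188,0.38,0.12],
    [-0.188,0.38,0.12],
  ],
  twist=[
    [0,0,0],
    [0,0,0],
    [0,0,0],
    [0,0,0],
    [0,0,0],
    [0,0,0],
    [0,0,0],
    [0,0,0],
    [0,0,0],
    [0,0,0],
    [0,0,0],
    [0,0,0],
  ],
  jaw=[0.6,0.6,0.6,0.6,0.6,0.6,0.6,0.6,0.6,0.6,0.6,0.6],
)

```text
clock: 28.68
tcp_pos: [411.7, 260.4, 147.3]
orientation: [0.68, 0.733, -0.0, 0.0]
force: [-0.2, -0.8, -0.1]
opening: 75.1
grip_force: 0.0
```

Run:
```python
from rg import *
s=robot.observe(); print(s['clock'],s['tcp_pos'])
p,W,i=cam('wrist'); np.savez('/tmp/w6',p=p,W=W); c(W,412,250,30,32,60,'knob wrist');c(W,412,250,30,20,32,'body wrist')
p,W,i=cam('top'); c(W,600,-119,35,40,65,'jar top');c(W,591,135,25,66,95,'drop top');c(W,585,229,26,42,60,'copper')
```

```text
28.675 [411.74319497 260.40423177 147.29997787]
knob wrist 170 [411.2 248.4] 8.1 z 38.8
body wrist 311 [411.6 248.6] 14.8 z 25.5
jar top 373 [ 599.6 -117.9] 24.7 z 54.6
drop top 96 [591.4 135.1] 11.1 z 83.4
copper 279 [584.  228.5] 24.8 z 49.8
```

In the tool's units: -144 mm / 1000 = -0.144, -130 mm / 1000 = -0.13.

Request:
send_rows(
  linear=[
    [0,-0.012,-0.02],
    [0,-0.012,-0.06],
    [0,-0.012,-0.1],
    [0,-0.012,-0.13],
    [0,-0.012,-0.144],
    [0,-0.012,-0.144],
    [0,-0.012,-0.144],
    [0,-0.012,-0.144],
    [0,-0.012,-0.144],
    [0,-0.012,-0.144],
    [0,-0.012,-0.144],
    [0,-0.012,-0.144],
  ],
  twist=[
    [0,0,0],
    [0,0,0],
    [0,0,0],
    [0,0,0],
    [0,0,0],
    [0,0,0],
    [0,0,0],
    [0,0,0],
    [0,0,0],
    [0,0,0],
    [0,0,0],
    [0,0,0],
  ],
  jaw=[0.6,0.6,0.6,0.6,0.6,0.6,-0.6,-0.6,-0.6,-0.6,-0.6,-0.6],
  force=30,
)

```text
clock: 30.28
tcp_pos: [411.8, 248.6, 3.6]
orientation: [0.68, 0.733, -0.0, -0.0]
force: [-0.9, -0.1, 1.9]
opening: 27.3
grip_force: 30.0
```

In the tool's units: -435 mm / 1000 = -0.435, 110 mm / 1000 = 0.11.

Request:
send_rows(
  linear=[
    [0,0,0.015],
    [0,0,0.05],
    [0,-0.015,0.095],
    [0.015,-0.055,0.11],
    [0.035,-0.105,0.11],
    [0.055,-0.155,0.11],
    [0.075,-0.205,0.11],
    [0.095,-0.255,0.11],
    [0.115,-0.305,0.11],
    [0.135,-0.355,0.11],
    [0.155,-0.4,0.11],
    [0.172,-0.435,0.11],
  ],
  twist=[
    [0,0,0],
    [0,0,0],
    [0,0,0],
    [0,0,0],
    [0,0,0],
    [0,0,0],
    [0,0,0],
    [0,0,0],
    [0,0,0],
    [0,0,0],
    [0,0,0],
    [0,0,0],
  ],
  jaw=[-0.6,-0.6,-0.6,-0.6,-0.6,-0.6,-0.6,-0.6,-0.6,-0.6,-0.6,-0.6],
)

```text
clock: 31.78
tcp_pos: [584.3, -188.6, 114.1]
orientation: [0.681, 0.732, 0.0, 0.0]
force: [-0.2, 0.1, -1.7]
opening: 27.2
grip_force: 30.0
```

In the tool's units: -80 mm / 1000 = -0.08, -60 mm / 1000 = -0.06.

Request:
send_rows(
  linear=[
    [0.018,-0.028,0],
    [0.018,-0.028,0],
    [0.018,-0.028,0],
    [0.018,-0.028,-0.03],
    [0.018,-0.028,-0.06],
    [0.018,-0.028,-0.08],
    [0.018,-0.028,-0.08],
    [0.018,-0.028,-0.08],
  ],
  twist=[
    [0,0,0],
    [0,0,0],
    [0,0,0],
    [0,0,0],
    [0,0,0],
    [0,0,0],
    [0,0,0],
    [0,0,0],
  ],
  jaw=[-0.6,-0.6,-0.6,-0.6,-0.6,-0.6,-0.6,-0.6],
)

```text
clock: 32.78
tcp_pos: [602.7, -214.5, 34.7]
orientation: [0.68, 0.733, 0.0, 0.001]
force: [0.6, 0.2, -1.1]
opening: 27.7
grip_force: 30.0
```

Target z is 6.6, so down 28.

In the tool's units: -28 mm / 1000 = -0.028, -25 mm / 1000 = -0.025.

Request:
send_rows(
  linear=[
    [0,0,-0.008],
    [0,0,-0.015],
    [0,0,-0.021],
    [0,0,-0.025],
    [0,0,-0.028],
    [0,0,-0.028],
    [0,0,-0.028],
    [0,0,-0.028],
    [0,0,-0.028],
    [0,0,-0.028],
  ],
  twist=[
    [0,0,0],
    [0,0,0],
    [0,0,0],
    [0,0,0],
    [0,0,0],
    [0,0,0],
    [0,0,0],
    [0,0,0],
    [0,0,0],
    [0,0,0],
  ],
  jaw=[-0.6,-0.6,-0.6,-0.6,-0.6,-0.6,-0.6,-0.2,0.1,0.1],
)

```text
clock: 34.02
tcp_pos: [602.0, -214.5, 5.4]
orientation: [0.68, 0.733, 0.0, 0.0]
force: [-1.1, 0.9, -0.1]
opening: 51.6
grip_force: 0.0
```

In the tool's units: -190 mm / 1000 = -0.19, -150 mm / 1000 = -0.15.

Request:
send_rows(
  linear=[
    [0,0,0.04],
    [0,0,0.09],
    [-0.03,0,0.14],
    [-0.07,0,0.15],
    [-0.11,0,0.15],
    [-0.15,0,0.15],
    [-0.19,0,0.15],
    [-0.19,0,0.15],
    [-0.19,0,0.15],
  ],
  twist=[
    [0,0,0],
    [0,0,0],
    [0,0,0],
    [0,0,0],
    [0,0,0],
    [0,0,0],
    [0,0,0],
    [0,0,0],
    [0,0,0],
  ],
  jaw=[0.2,0.2,0.2,0.2,0.2,0.2,0.2,0.2,0.2],
)

```text
clock: 35.15
tcp_pos: [412.7, -214.9, 155.9]
orientation: [0.681, 0.733, 0.0, 0.001]
force: [0.1, 0.5, 0.5]
opening: 56.8
grip_force: 0.0
```

Run:
```python
from rg import *
s=robot.observe(); print(s['clock'],s['tcp_pos'])
p,W,i=cam('top'); save('t7',p); c(W,600,-119,35,40,65,'jar top');c(W,591,135,25,66,95,'drop top');c(W,585,229,26,42,60,'copper');c(W,602,-213,25,34,60,'knob');c(W,659,4,35,40,80,'beaker');c(W,558,-5,45,12,30,'timer')
```

```text
35.15 [ 412.74980749 -214.86997841  155.9450808 ]
jar top 375 [ 600.1 -117.5] 24.7 z 54.8
drop top 96 [591.8 135.2] 11.1 z 83.3
copper 276 [584.2 228.9] 25.1 z 50.0
knob 40 [ 601.9 -212.3] 8.4 z 43.4
beaker 178 [659.4   4.7] 24.4 z 56.0
timer 763 [558.9  -4.8] 44.3 z 17.5
```

View pics/t7.png

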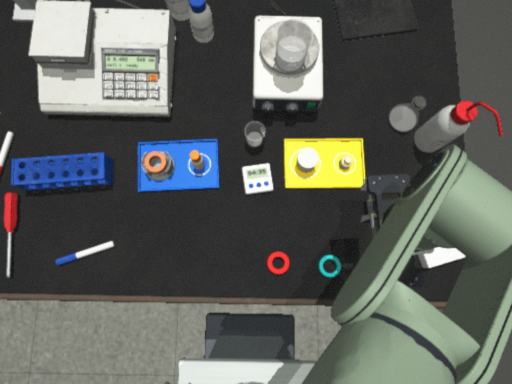

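Everything is in place: copper ring (156,162), dropper (197,162), jar (307,160), weight (345,162). The timer and beaker have not moved, and the arm is clear.

```bash
python3 -c "
from rig import job; print(job.finish_job())"
```

```text
the job is handed in; nothing more can be done
None
```

Both kits are made up and the job is handed in at about 35 s on the robot's clock; the last pictures showed every piece in place and the timer and beaker unmoved, but the hand-in returned no verdict.

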